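# Slide the rack's shelf board home into its notches

### The arm

A 6-joint arm with a two-finger parallel gripper is mounted at the origin on a cart in front of the work surface, level with it; the furniture and walls round the work are solid. World frame = base frame: x ahead of the robot, y to its left, z up, the work surface at z = 0. Lengths are in m, angles in rad, forces in N, time in s.
With the tool pointing down it reaches from about 0.25 to 0.775 m from the base axis. Payload 4 kg.
Tool frame: the origin (TCP) lies on the centre line of the jaws, within the pads' length; the fingertips stand 17 mm ahead of it and the grasp point (between the pads) lies 2 mm behind it; z points along the fingers, y is the line along which they close (so a half turn about z gives the same grasp; the last joint's range is limited). The gripper opens to 94 mm and grips with 3 to 60 N. Pads are 16 mm wide; open, the fingers measure 119 mm over their backs; the gripper's body (75 mm by 177 mm) begins 78 mm behind the grasp point.
Start: joints at [1.055, 0.087, 1.371, -0, 1.684, -0.103], TCP at [0.221, 0.504, 0.223] pointing down, gripper open.
Joint ranges: [-3.1, 3.1], [-0.76, 2.03], [0.27, 2.55], [-1.08, 4.22], [0.17, 2.65], [-2.57, 2.57]. Speed limits (rad/s): [2.79, 2.79, 3.14, 3.14, 3.14, 3.14].

### API

Orientations are given as [roll, pitch, yaw] about the fixed x, y, z axes, in that order (R = Rz(yaw) Ry(pitch) Rx(roll)).
In Python, from bench import robot gives the robot as it stands.
- The arm moves only by the tool servo_tool, never from a script. Its argument "plan" is a list of rows, each a list of 7 numbers: the shift along the tool's x, y, z normalised to -1 to 1, where 1 is 0.1 m, then the turn, a rotation vector about the tool's x, y, z normalised to -1 to 1, where 1 is pi/2 rad, then the finger opening in mm, from 0 to 94. In form: [[x, y, z, ax, ay, az, gripper], ...]. A call has 1 to 12 rows; each row is the pose to reach, as a shift and turn from the pose commanded when the call began, along the tool's axes at that moment; what a row does not reach only later rows make up. A row lasts 1/12 s, in which the tool goes at most 41.7 mm and 7.16 degrees, less where a joint would pass 70% of its speed; a pose out of reach is approached as far as the arm can. A call with a number of a shift or a turn outside -1 to 1 is refused whole. A call with a gripper value outside its range is refused whole. The fingers move at their own pace and stop on an object; the grip force is fixed at half the most. Time passes only in rows, so rows that repeat a pose let the fingers close. It gives the time, the measured TCP pose, the force, the opening and the grip force at its end, in the units of the state.
- robot.get_obs(): the state, without advancing time (a new reading comes with each control period).
- robot.snapshot(name): name is "scene" or "top"; returns the picture (420x560x3 uint8, red, green, blue); there is no depth.
- robot.camera_params(name): a dict with "camera_matrix" (3x3 intrinsics, pixels), "rvec" (rotation vector, rad) and "tvec" (3), from world to camera coordinates, as OpenCV has them. Camera axes: x right, y down, z forward; pixel columns grow to the right and rows downward; lengths in m; the calibration is good to about 2 mm. A picture is of the moment at which its call begins. camera_params takes no time and is no camera call.
- robot.close_job(): hands the job in; it is judged then, once.
Trained networks look in the newest picture that a camera, given by its name, has taken for a name from the list of things; names that differ only in an ending like _2 or _b are one class to them, and where a whole thing is asked for, a point or a joint stands for the part that bears it (a point fixed in the world has none). Each returns a list of dicts, best first, with "conf" (0 to 1); they miss things now and then, are a little off and sometimes report something else, mostly with a low value. They report only what shows in the picture. A call takes as long as a camera call.
- robot.find_in(thing, camera): "extent" ([centre column, centre row, width, height] in pixels, round what is visible of it).
The state is a dict: "time": time; "joint_positions": joint angles; "qvel": joint speeds; "joint_torque": joint torques, N m; "tool_pos": TCP position; "ee_rot": TCP orientation; "wrist_force": force on the tool from outside, world axes, zero at the start; "wrist_torque": the same for the moment, N m; "width": finger opening in m; "finger_force": force on a finger pad.
Only numpy, scipy, OpenCV 4.12 (cv2) and the standard library are available. Lean on these libraries where they do the work, as an engineer would, in place of code of your own. Each camera call takes 0.05 s, during which the arm holds its last target. There are 200 camera calls.

### The job

Using only the fingertips, push the small plywood shelf board by its metal lip along the rails of the blue rack until it drops into the notches and lies flush between the side guides. Nothing is to be picked up: do not lift the board, let the bearing ride along on it without touching it, and leave the other loose parts and boxes on the table where they stand.

Things in the scene. Friction and masses are not known exactly. Their poses are not given: they have to be found in the camera images.
- rack: low blue steel rack fixed to the table, 230 x 136 x 80 mm; origin under its centre. x = sliding direction (from the board's start towards the notches), z up. Two steel rails along x, tops 70 mm high, 34 to 64 mm either side of the middle; outside each a side guide, top 80 mm. Ends open; between the rails nothing is higher than 36 mm, nothing stands behind the starting end
- shelf_board: loose plywood board, 100 mm along the rails, 123 across (2.5 mm play to each guide), 10 thick, 0.28 to 0.46 kg, x as the rack's. Origin: centre of the plywood's underside. Slides on four studs below it, 7 mm tall, underside 77 mm above the table; drops 7 mm when all four meet their notches at once, and then cannot be pushed on. Starts 60 to 97 mm short of that
- lip (a point): middle of the outer (trailing, -x) face of the board's upright aluminium lip: flat, 110 mm wide, square to the slide, from 15 mm below this point (the board's underside) to 10 mm above it. Push here along the rack's +x; less than 8 N keeps the board moving
- seat (a point): where the board's origin lies when it is down in the notches: on the rack's middle line, 35 mm beyond the rack's middle in x, 70 mm above the table; its top is then flush with the guides. The notches leave 3.5 mm play either way along x. Wide-set leading studs and close-set trailing studs fit only their own notches, 10 mm deep
- bearing: grey sealed ball bearing, 52 mm across, 15 mm high, 0.2 kg, lying loose on the board. Origin: centre of its underside
- pinion: dark toothed pinion, 57 mm across, 30 mm high, standing loose on the table to the left of the rack; a bystander. Origin: centre of its underside
- bush: dark steel bush, 42 mm across, 62 mm high, standing loose on the table beyond the pinion, further from the robot; a bystander. Origin: centre of its underside
- filter: inline filter, white bowl with black cap, 59 mm across, 114 mm high, standing loose beyond the bush; a bystander. Origin: centre of its underside
- pump: small grey feed pump with a brass-coloured port, 66 x 92 x 96 mm, standing loose at the left near the table's front edge; a bystander. Origin: centre of its underside
- part_box_blue: blue part box, 56 x 76 x 62 mm, standing loose at the far left of the front edge; a bystander. Origin: centre of its underside
- carton_l: small brown carton, 61 x 63 x 50 mm, standing loose at the left; a bystander. Origin: centre of its underside

How it is judged:
On the way, in this order (a step that is already met when the one before it is completed fails the run):
1. the fingers push the board along the rails, still riding on its studs (contact force between the fingers and shelf_board above 0.2 N and x of shelf_board in the frame of rack between -0.015 and 0.028 m and z of shelf_board in the frame of rack above 0.0745 m).
2. the board has dropped into the notches (z of shelf_board in the frame of rack below 0.072 m and horizontal distance between shelf_board and seat below 0.007 m), for 0.2 s.
At the end, for the whole second after the job is handed in: the board lies in the notches: its underside within 2 mm of the rail tops, its origin within 7 mm of the seat point, level within 0.03 rad, in line with the rack within 0.08 rad, at rest; the bearing still lies flat on the board (all of step 2 and z of shelf_board in the frame of rack above 0.068 m and angle between shelf_board's own z axis and vertical below 0.03 rad and angle between the x axis of shelf_board and the x axis of rack, either way round below 0.08 rad and linear speed of shelf_board below 0.01 m/s and z of bearing in the frame of shelf_board between 0.007 and 0.013 m and horizontal distance between bearing and shelf_board below 0.06 m); the robot touches nothing.
It fails at once if the board is lifted off the rails (z of shelf_board in the frame of rack above 0.082 m).
It fails at once if the bearing is touched by the robot (contact force between any of the fingers, the arm and bearing above 0.5 N).
It fails at once if the bearing is lifted from the board or falls off it (z of bearing in the frame of shelf_board above 0.025 m or z of bearing in the frame of shelf_board below 0 m).
It fails at once if a bystander is disturbed (distance of any of pinion, bush, filter, pump, part_box_blue, carton_l from where it was at the start of the episode above 0.015 m).
It also fails if it takes over 35 s, if anything falls off the work surface, if the arm or the gripper's body presses on something with over 40 N, if the wrist force passes 120 N, or if a joint passes its speed limit or range.

## Working session

There is one attempt and no reset: what is moved stays moved. The work goes in short steps, Python scripts to look and compute and a tool call to move; the robot and the scene stay as the last step left them, time stands still between calls to the robot, and variables do not carry over. Pictures are saved under pics/ and viewed, at most 10 in all, crops included, and the job is handed in when it is done.

Besides the shell and the picture viewer there is one more tool, called after "Request:" as a command line: name --pt "numbers of a row" for each row, then --argument value for the rest. servo_tool: Moves the arm, as the interface text tells. Scaled input: -1 to 1 covers 0.1 m each way for a shift and pi/2 rad each way for a turn. Its arguments: {"type":"object","properties":{"plan":{"type":"array","items":{"type":"array","items":{"type":"number"}}}},"required":["plan"]}

```bash
mkdir -p pics; ls; python3 - <<'E'
from bench import robot
import cv2
o=robot.get_obs();print(o['time'],o['tool_pos'],o['ee_rot'],o['width'])
for n in("scene","top"):
    cv2.imwrite(f"pics/{n}0.png",robot.snapshot(n)[:,:,::-1])
    p=robot.camera_params(n);print(n,p)
    for t in("rack","shelf_board","lip","bearing"):
        print(t,[(round(d['conf'],2),[round(float(v)) for v in d['extent']]) for d in robot.find_in(t,n)[:2]])
E
```

```text
pics
0.0 [0.22040948 0.50336592 0.22133129] [-3.13945285e+00 -2.04124041e-04  2.72878523e+00] 0.09412571051928928
scene {'camera_matrix': array([[517.61020954,   0.        , 283.41353791],
       [  0.        , 517.61020954, 206.53055096],
       [  0.        ,   0.        ,   1.        ]]), 'rvec': array([ 2.01187262, -0.78415781,  0.4229092 ]), 'tvec': array([-0.32832111,  0.30499272,  1.09528662])}
rack [(0.77, [326, 290, 116, 93])]
shelf_board [(0.74, [346, 280, 63, 44])]
lip [(0.73, [348, 278, 64, 46]), (0.24, [194, 196, 23, 21])]
bearing [(0.56, [349, 268, 23, 17]), (0.25, [173, 210, 32, 31])]
top {'camera_matrix': array([[499.43827673,   0.        , 271.89544358],
       [  0.        , 499.43827673, 210.31379263],
       [  0.        ,   0.        ,   1.        ]]), 'rvec': array([ 2.18355127, -2.15915636,  0.07128169]), 'tvec': array([0.08442807, 0.5587789 , 1.52049334])}
rack [(0.81, [354, 255, 88, 59])]
shelf_board [(0.87, [376, 250, 42, 47]), (0.66, [178, 276, 23, 25])]
lip [(0.58, [378, 253, 40, 48])]
bearing [(0.58, [377, 248, 21, 19])]
```

View pics/scene0.png

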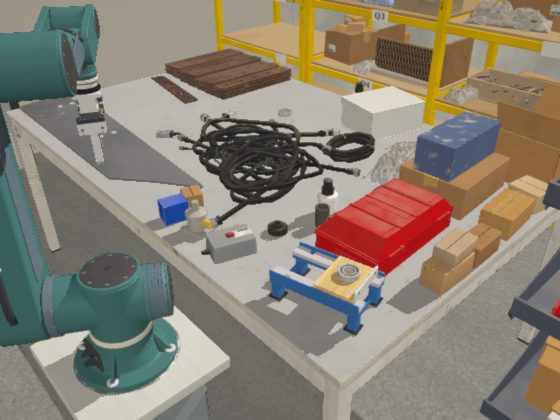

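View pics/top0.png

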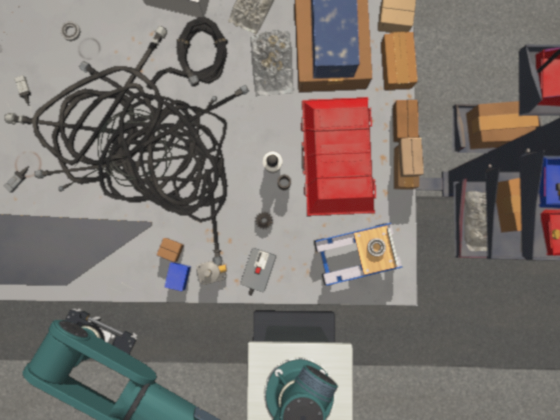

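The rack is at about (358,253) in top, with the board at its right end. The slide therefore goes left in the image (about world +y), and the red box stands just behind the rack. I'll enlarge both crops.

```bash
python3 - <<'E'
import cv2,numpy as np
a=cv2.imread("pics/top0.png")[215:295,305:415]
b=cv2.imread("pics/scene0.png")[225:335,260:395]
cv2.imwrite("pics/tc.png",cv2.resize(a,None,fx=7,fy=7,interpolation=cv2.INTER_CUBIC))
cv2.imwrite("pics/sc.png",cv2.resize(b,None,fx=5,fy=5,interpolation=cv2.INTER_CUBIC))
E
```

```text
(no output)
```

View pics/tc.png

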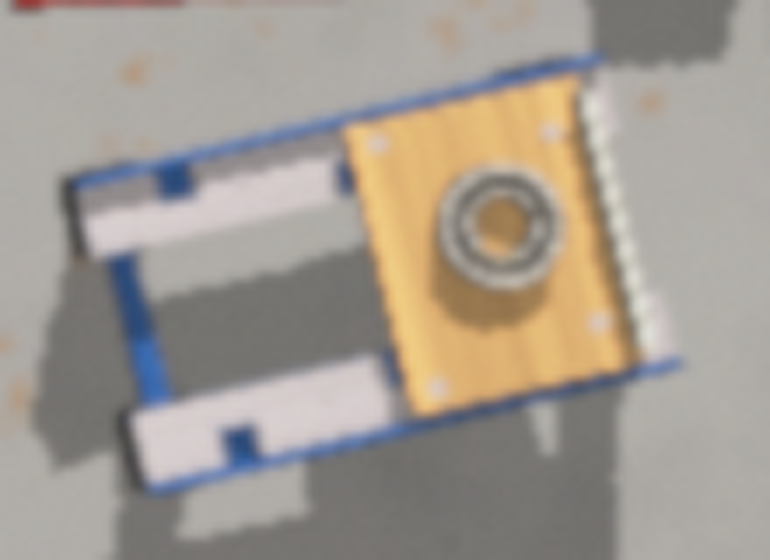

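View pics/sc.png

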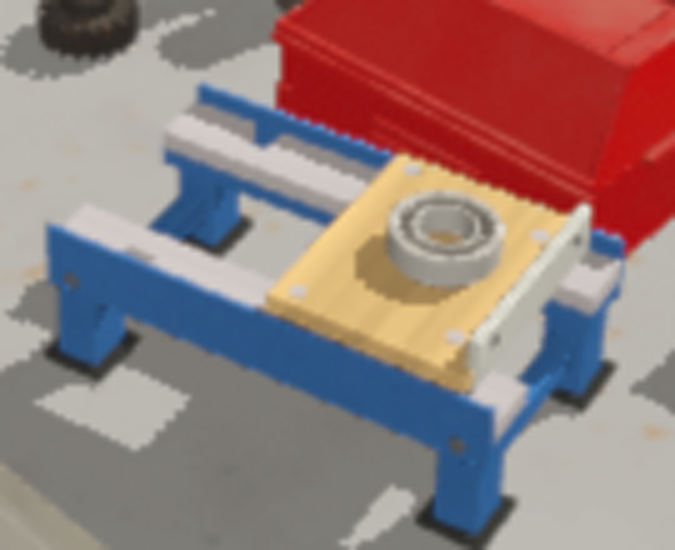

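```bash
cat > m.py <<'E'
import cv2,numpy as np
from bench import robot
from scipy.optimize import least_squares
CP={n:robot.camera_params(n) for n in("scene","top")}
def proj(P,n):
    p=CP[n];return cv2.projectPoints(np.array(P,float).reshape(-1,3),p['rvec'],p['tvec'],p['camera_matrix'],None)[0][:,0]
def world(q,P):
    x,y,a=q[:3];c,s=np.cos(a),np.sin(a)
    P=np.array(P,float);return np.c_[x+c*P[:,0]-s*P[:,1],y+s*P[:,0]+c*P[:,1],P[:,2]]
E
python3 - <<'E'
from m import *
T=lambda l:(np.array(l,float)+.5)/7-.5+[305,215]
S=lambda l:(np.array(l,float)+.5)/5-.5+[260,225]
top=T([(75,182),(604,58),(148,492),(682,364),(345,127),(412,416)])
sc=S([(48,228),(494,410),(203,86),(625,240),(266,299),(400,154),(473,345),(588,206)])
def f(q,full=False):
    s=q[3];l=q[4]
    g={(i,j):(i*.115,j*.068,.08) for i in(1,-1) for j in(1,-1)}
    fr=[(s+.05,-.0615,.087),(s+.05,.0615,.087)]
    A=proj(world(q,[g[1,-1],g[-1,-1],g[1,1],g[-1,1]]+fr),"top")-top
    B=proj(world(q,[g[1,1],g[-1,1],g[1,-1],g[-1,-1],fr[1],fr[0],(l,.055,.102),(l,-.055,.102)]),"scene")-sc
    return (A,B) if full else np.r_[A.ravel(),B.ravel()]
r=least_squares(f,[.4,-.2,1.8,-.04,-.09],loss='soft_l1')
print(r.x,np.degrees(r.x[2]));A,B=f(r.x,True);print(A.round(1),B.round(1))
q=r.x
print("lip",world(q,[(q[4],0,.092)]),"seat",world(q,[(.035,0,.07)]))
E
```

```text
[ 0.42651636 -0.16780187  1.81230576 -0.05000445 -0.0986342 ] 103.83747140898441
[[ 0.  -0.1]
 [ 0.1 -0.1]
 [ 0.5  0.7]
 [ 0.4  1.1]
 [ 0.2  0.9]
 [ 0.7  0.6]] [[-0.5 -1.1]
 [-0.2  0.4]
 [-0.1 -1.6]
 [ 0.7 -0.1]
 [ 0.1 -1.3]
 [ 0.1 -0.7]
 [ 0.5 -0.9]
 [-0.1 -0.4]]
lip [[ 0.45010655 -0.26357352  0.092     ]] seat [[ 0.41814546 -0.13381763  0.07      ]]
```

Fit is good (about 1 px). The board centre is at rack x ≈ -0.050, so travel is about 85 mm; the lip face is at about -0.099. I'll move high over the table towards a point behind the lip.

Request:
servo_tool --pt "-0.18 -0.2 0 0 0 0 60" --pt "-0.36 -0.4 0 0 0 0 60" --pt "-0.54 -0.6 0 0 0 0 60" --pt "-0.72 -0.8 0 0 0 0 60" --pt "-0.9 -1 0 0 0 0 60"

```text
time: 0.92
tool_pos: [0.2631, 0.375, 0.2226]
ee_rot: [3.141, 0.0, 2.729]
wrist_force: [0.4, 0.2, -0.4]
width: 0.064
finger_force: 0.0
```

Request:
servo_tool --pt "-0.18 -0.2 0 0 0 0 60" --pt "-0.36 -0.4 0 0 0 0 60" --pt "-0.54 -0.6 0 0 0 0 60" --pt "-0.72 -0.8 0 0 0 0 60" --pt "-0.9 -1 0 0 0 0 60"

```text
time: 1.33
tool_pos: [0.3054, 0.2472, 0.2227]
ee_rot: [3.141, 0.001, 2.729]
wrist_force: [0.5, 0.2, 0.3]
width: 0.0599
finger_force: 0.0
```

Request:
servo_tool --pt "-0.18 -0.2 0 0 0 0 60" --pt "-0.36 -0.4 0 0 0 0 60" --pt "-0.54 -0.6 0 0 0 0 60" --pt "-0.72 -0.8 0 0 0 0 60" --pt "-0.9 -1 0 0 0 0 60"

```text
time: 1.75
tool_pos: [0.3478, 0.1195, 0.2228]
ee_rot: [3.141, 0.001, 2.729]
wrist_force: [-0.4, 0.2, 0.3]
width: 0.0597
finger_force: 0.0
```

Request:
servo_tool --pt "-0.18 -0.2 0 0 0 0 60" --pt "-0.36 -0.4 0 0 0 0 60" --pt "-0.54 -0.6 0 0 0 0 60" --pt "-0.72 -0.8 0 0 0 0 60" --pt "-0.9 -1 0 0 0 0 60"

```text
time: 2.17
tool_pos: [0.3901, -0.0084, 0.2228]
ee_rot: [3.141, 0.001, 2.729]
wrist_force: [0.8, 0.4, -0.3]
width: 0.06
finger_force: 0.0
```

Request:
servo_tool --pt "-0.18 -0.2 0 0 0 0 60" --pt "-0.36 -0.4 0 0 0 0 60" --pt "-0.54 -0.6 0 0 0 0 60" --pt "-0.72 -0.8 0 0 0 0 60" --pt "-0.9 -1 0 0 0 0 60"

```text
time: 2.58
tool_pos: [0.4325, -0.1361, 0.2227]
ee_rot: [3.141, 0.001, 2.728]
wrist_force: [0.4, 0.9, 0.6]
width: 0.0601
finger_force: 0.0
```

Request:
servo_tool --pt "-0.11 -0.13 0 0 0 0.07 60" --pt "-0.22 -0.25 0 0 0 0.14 60" --pt "-0.33 -0.38 0 0 0 0.21 60" --pt "-0.44 -0.5 0 0 0 0.28 60" --pt "-0.55 -0.63 0 0 0 0.36 60" --pt "-0.66 -0.76 0 0 0 0.43 60" --pt "-0.76 -0.88 0 0 0 0.5 60" --pt "-0.86 -1 0 0 0 0.56 60" --pt "-0.86 -1 0 0 0 0.583 60" --pt "-0.86 -1 0 0 0 0.583 60"

```text
time: 3.42
tool_pos: [0.4709, -0.2616, 0.2221]
ee_rot: [-3.141, -0.001, 1.811]
wrist_force: [-1.0, 0.1, -0.5]
width: 0.06
finger_force: 0.0
```

Request:
servo_tool --pt "-0.14 -0.1 0 0 0 0 60" --pt "-0.275 -0.21 0 0 0 0 60" --pt "-0.275 -0.21 0 0 0 0 60"

```text
time: 3.67
tool_pos: [0.4562, -0.2941, 0.2224]
ee_rot: [-3.141, 0.001, 1.812]
wrist_force: [-0.5, 0.5, -0.3]
width: 0.0603
finger_force: 0.0
```

```bash
python3 - <<'E'
from m import *
q=[ 0.42651636,-0.16780187,1.81230576]
o=robot.get_obs();p=o['tool_pos'];c,s=np.cos(q[2]),np.sin(q[2]);d=p[:2]-q[:2]
print(p,o['ee_rot'],"rack xy",c*d[0]+s*d[1],-s*d[0]+c*d[1],"yaw err",o['ee_rot'][2]-q[2],o['width'])
cv2.imwrite("pics/s1.png",cv2.resize(robot.snapshot("scene")[130:350,220:440,::-1],None,fx=2.7,fy=2.7))
E
```

```text
[ 0.45618714 -0.29413631  0.222431  ] [-3.14067191e+00  8.90747743e-04  1.81198295e+00] rack xy -0.12976428649690702 0.0014055408670453837 yaw err -0.0003228058573889747 0.06029600806592592
```

View pics/s1.png

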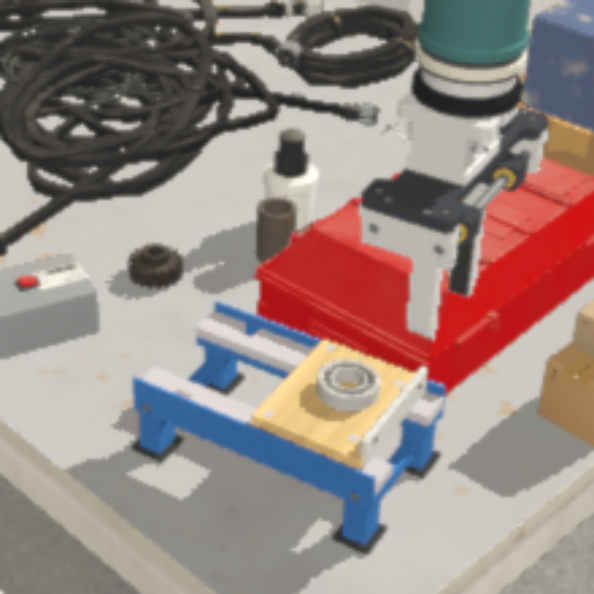

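The fingers straddle the centre line behind the lip and the red box stays well below the gripper body. I'll descend.

Request:
servo_tool --pt "0 0.01 0.25 0 0 0 60" --pt "0 0.01 0.5 0 0 0 60" --pt "0 0.01 0.75 0 0 0 60" --pt "0 0.01 1 0 0 0 60" --pt "0 0.01 1 0 0 0 60"

```text
time: 4.13
tool_pos: [0.4556, -0.2889, 0.1166]
ee_rot: [-3.135, -0.009, 1.814]
wrist_force: [-1.1, 1.1, -0.3]
width: 0.0601
finger_force: 0.0
```

Request:
servo_tool --pt "0 0 0.1 0 0 0 60" --pt "0 0 0.2 0 0 0 60" --pt "0 0 0.25 0 0 0 60" --pt "0 0 0.25 0 0 0 60"

```text
time: 4.47
tool_pos: [0.458, -0.292, 0.097]
ee_rot: [-3.141, -0.001, 1.813]
wrist_force: [-0.0, -0.0, -0.4]
width: 0.0598
finger_force: 0.0
```

Request:
servo_tool --pt "0.03 0 0 0 0 0 60" --pt "0.06 0 0 0 0 0 60" --pt "0.09 0 0 0 0 0 60" --pt "0.12 0 0 0 0 0 60" --pt "0.15 0 0 0 0 0 60" --pt "0.18 0 0 0 0 0 60" --pt "0.21 0 0 0 0 0 60" --pt "0.24 0 0 0 0 0 60" --pt "0.27 0 0 0 0 0 60" --pt "0.3 0 0 0 0 0 60"

```text
time: 5.3
tool_pos: [0.4512, -0.2636, 0.0979]
ee_rot: [3.141, 0.002, 1.813]
wrist_force: [0.7, -3.3, 0.2]
width: 0.0596
finger_force: 1.7
```

In contact at about 3 N. I'll push on.

Request:
servo_tool --pt "0.03 0 0 0 0 0 60" --pt "0.06 0 0 0 0 0 60" --pt "0.09 0 0 0 0 0 60" --pt "0.12 0 0 0 0 0 60" --pt "0.15 0 0 0 0 0 60" --pt "0.18 0 0 0 0 0 60" --pt "0.21 0 0 0 0 0 60" --pt "0.24 0 0 0 0 0 60" --pt "0.27 0 0 0 0 0 60" --pt "0.3 0 0 0 0 0 60" --pt "0.33 0 0 0 0 0 60" --pt "0.36 0 0 0 0 0 60"

```text
time: 6.3
tool_pos: [0.4425, -0.2283, 0.0979]
ee_rot: [3.141, 0.001, 1.813]
wrist_force: [1.4, -4.9, 2.6]
width: 0.06
finger_force: 2.5
```

Request:
servo_tool --pt "0.02 0 0 0 0 0 60" --pt "0.04 0 0 0 0 0 60" --pt "0.06 0 0 0 0 0 60" --pt "0.08 0 0 0 0 0 60" --pt "0.1 0 0 0 0 0 60" --pt "0.12 0 0 0 0 0 60" --pt "0.14 0 0 0 0 0 60" --pt "0.16 0 0 0 0 0 60" --pt "0.18 0 0 0 0 0 60" --pt "0.2 0 0 0 0 0 60"

```text
time: 7.13
tool_pos: [0.4377, -0.209, 0.0978]
ee_rot: [3.141, 0.001, 1.813]
wrist_force: [2.0, -5.8, 2.9]
width: 0.0602
finger_force: 2.6
```

```bash
cat > l.py <<'E'
from m import *
import sys
q=[ 0.42651636,-0.16780187,1.81230576]
o=robot.get_obs();p=o['tool_pos'];c,s=np.cos(q[2]),np.sin(q[2]);d=p[:2]-q[:2]
print(o['time'],p,"rack xy",c*d[0]+s*d[1],-s*d[0]+c*d[1],o['wrist_force'],o['finger_force'])
a=cv2.resize(robot.snapshot("scene")[220:330,255:390,::-1],None,fx=3,fy=3,interpolation=2)
b=cv2.resize(robot.snapshot("top")[215:295,305:415,::-1],None,fx=3,fy=3,interpolation=2)
b=cv2.copyMakeBorder(b,0,a.shape[0]-b.shape[0],0,0,0);cv2.imwrite(sys.argv[1],np.hstack([a,b]))
E
python3 l.py pics/p1.png
```

```text
7.1333 [ 0.43766271 -0.20900349  0.0978446 ] rack xy -0.042671726065081045 -0.0009687299332441796 [ 2.01224573 -5.83265815  2.89830993] 2.618441842496395
```

View pics/p1.png

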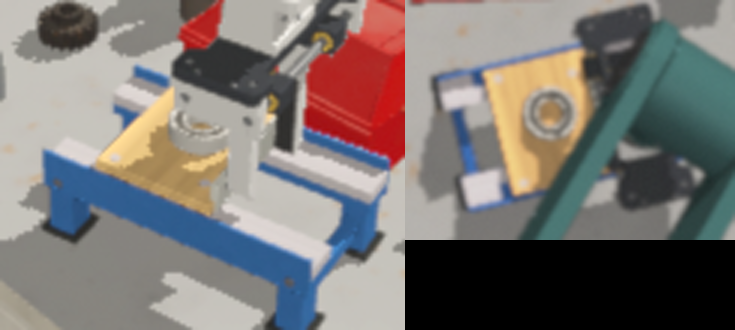

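The board is straight at about rack x 0.015, and the bearing is riding along. About 20 mm left, so I'll go slower.

Request:
servo_tool --pt "0.015 0 0 0 0 0 60" --pt "0.03 0 0 0 0 0 60" --pt "0.045 0 0 0 0 0 60" --pt "0.06 0 0 0 0 0 60" --pt "0.075 0 0 0 0 0 60" --pt "0.09 0 0 0 0 0 60" --pt "0.105 0 0 0 0 0 60" --pt "0.12 0 0 0 0 0 60" --pt "0.135 0 0 0 0 0 60" --pt "0.15 0 0 0 0 0 60"

```text
time: 8.07
tool_pos: [0.4334, -0.1938, 0.0969]
ee_rot: [-3.141, -0.001, 1.813]
wrist_force: [1.1, -4.8, 0.5]
width: 0.0602
finger_force: 2.2
```

Request:
servo_tool --pt "0.01 0 0 0 0 0 60" --pt "0.02 0 0 0 0 0 60" --pt "0.03 0 0 0 0 0 60"

```text
time: 8.32
tool_pos: [0.4328, -0.1911, 0.0969]
ee_rot: [-3.141, -0.001, 1.813]
wrist_force: [1.3, -6.2, -1.8]
width: 0.0602
finger_force: 2.7
```

Request:
servo_tool --pt "0.01 0 0 0 0 0 60" --pt "0.02 0 0 0 0 0 60"

```text
time: 8.48
tool_pos: [0.4329, -0.1908, 0.0973]
ee_rot: [-3.141, 0.004, 1.813]
wrist_force: [2.5, -8.3, -1.6]
width: 0.06
finger_force: 4.5
```

Motion has stalled and the force is rising, so the board has probably dropped. I'll check.

```bash
python3 l.py pics/p2.png
```

```text
8.4833 [ 0.43289844 -0.19084592  0.09727826] rack xy -0.023901658030839507 -0.0006854508342825612 [ 2.51336759 -8.29573428 -1.58034533] 4.525637235492468
```

View pics/p2.png

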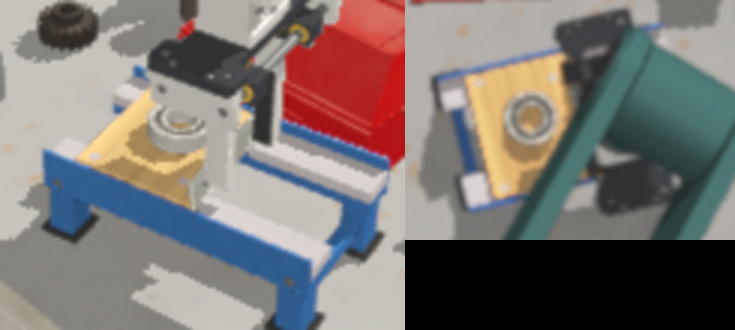

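Request:
servo_tool --pt "0.01 0 0 0 0 0 60" --pt "0.02 0 0 0 0 0 60" --pt "0.02 0 0 0 0 0 60"

```text
time: 8.83
tool_pos: [0.4329, -0.1906, 0.0979]
ee_rot: [3.141, 0.008, 1.814]
wrist_force: [2.2, -11.1, -1.7]
width: 0.0599
finger_force: 5.6
```

The force has reached 11 N with no motion, so the board is seated against the notch ends. I'll back off, lift clear and inspect.

Request:
servo_tool --pt "-0.04 0 0 0 0 0 60" --pt "-0.12 0 0 0 0 0 60" --pt "-0.25 0 0 0 0 0 60" --pt "-0.4 0 0 0 0 0 60" --pt "-0.5 0 -0.2 0 0 0 60" --pt "-0.6 0 -0.5 0 0 0 60" --pt "-0.8 0 -0.8 0 0 0 60" --pt "-1 0 -1 0 0 0 60" --pt "-1 0 -1 0 0 0 60"

```text
time: 9.58
tool_pos: [0.4585, -0.2896, 0.2026]
ee_rot: [3.136, 0.008, 1.81]
wrist_force: [0.7, -0.7, 0.0]
width: 0.0601
finger_force: 0.0
```

```bash
python3 l.py pics/p3.png; python3 - <<'E'
from m import *
q=[ 0.42651636,-0.16780187,1.81230576]
for z in(.08,.087):
  P=world(q,[(.085,.0615,z),(.085,-.0615,z)])
  print(z,"scene",(proj(P,"scene")-[255,220])*3,"top",(proj(P,"top")-[305,215])*3+[405,0])
E
```

```text
9.5833 [ 0.4585367  -0.28963549  0.20256813] rack xy -0.1259560364558178 -0.0019522843476391834 [ 0.65237833 -0.74725386  0.02635316] 0.0
0.08 scene [[ 78.02342962 156.31307045]
 [162.11485722  76.28456534]] top [[496.83045179 198.27899871]
 [467.11840771  75.81415048]]
0.087 scene [[ 77.91938877 149.13739619]
 [162.26376745  69.36283744]] top [[497.62712484 198.70226348]
 [467.76859064  75.65366835]]
```

View pics/p3.png

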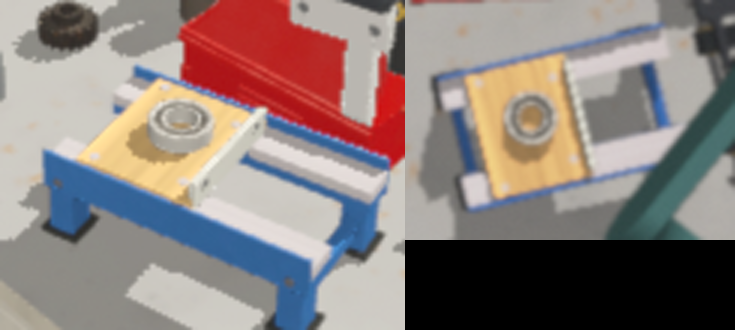

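```bash
python3 - <<'E'
from m import *
q=[ 0.42651636,-0.16780187,1.81230576]
im=robot.snapshot("scene")[:,:,::-1]
k=8;x0,y0=275,240
a=cv2.resize(im[y0:y0+60,x0:x0+90],None,fx=k,fy=k,interpolation=2)
for z0,col in((.07,(0,200,0)),(.077,(255,0,255))):
  P=world(q,[(.085,.0615,z0+.01),(.085,-.0615,z0+.01),(-.0136,-.055,z0+.025),(-.0136,.055,z0+.025)])
  p=(proj(P,"scene")-[x0,y0]+.5)*k
  print(z0,p.round())
  for u in p: cv2.drawMarker(a,tuple(int(v) for v in u),col,0,10,1)
cv2.imwrite("pics/z.png",a)
E
```

```text
0.07 [[ 52. 261.]
 [276.  47.]
 [553. 126.]
 [362. 331.]]
0.077 [[ 52. 242.]
 [277.  29.]
 [554. 107.]
 [363. 311.]]
```

View pics/z.png

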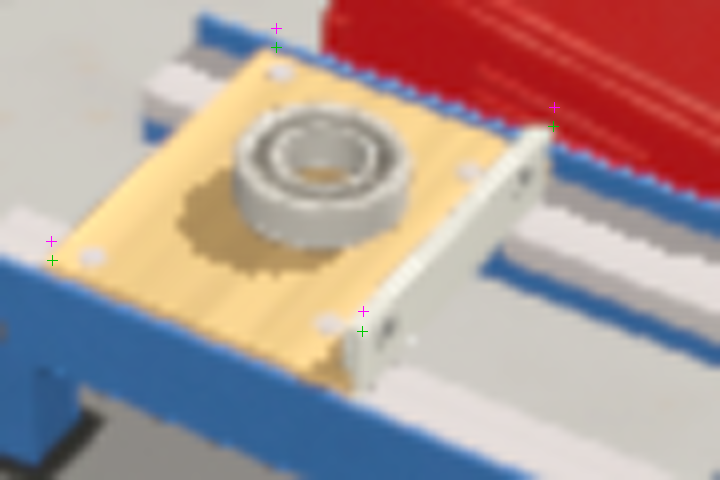

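All four corners match the seated markers (green), the board is flush with the guides, and the bearing lies flat. I'll hand in.

```bash
python3 -c "
from bench import robot
print(robot.get_obs()['qvel'].round(3) , robot.close_job())"
```

```text
the job is handed in; nothing more can be done
[ 0.017 -0.004  0.043 -0.002 -0.001  0.002] None
```

I pushed the board along the rails into its notches; in the last picture it lies flush between the guides with the bearing flat on it. The gripper is clear and the job is handed in; no verdict came back.

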